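# Open the food-waste caddy for scraping

## Task

Open the food-waste caddy so that plates can be scraped into it. Its lid is locked while the carrying handle stands up: push the handle over with the fingers until it lies right back behind the caddy, then get a fingertip under the lid's front tab and flip the lid up and over until it leans back open by itself. This is all touching and pushing with the fingers: do not lift the caddy, leave it standing where it is, and do not disturb the things around it.

Things in the scene. Friction and masses are not known exactly. Their poses are not given: they have to be found in the camera images.
- caddy: white food-waste caddy with a green lid, loose on the worktop, about 2.4 kg with its fittings, 140 mm deep (own x) x 156 mm wide (own y), rim 116 mm high. Origin: centre of its underside; z up; own x points from its front (tab side) to its back (hinge side), own y along the hinge. It stands with its front turned roughly to the robot's right. The front wall is at own x = -70 mm
- caddy_lid (a joint): angle of the lid, 0 shut to 1.92 rad fully open, leaning back on its stop. The green lid (160 mm wide, up to 11 mm thick, about 130 g) turns almost freely on its hinge; its weight shuts it below about 1.5 rad and tips it onto the stop above about 1.6 rad. While the handle stands up, cams at the handle's feet hold down the lid's side lugs and it rises only a few mm
- caddy_handle (a joint): angle of the black carrying handle, 0 leaning 0.45 rad forward of upright, 0.45 upright, 2.05 rad lying level behind the caddy on its stop (fully back). Light friction holds it near upright; past about 1.2 rad it falls back by itself. The lid is locked below about 1.5 rad and free above 1.6
- handle_grip (a point): centre of the handle's grey grip bar, a 19 mm thick round bar along the caddy's own y, 96 mm long (the whole handle is 192 mm wide); it swings on a 125 mm radius about handle_pivot, passing over the lid, and is 220 mm above the worktop when upright
- handle_pivot (a point): middle of the handle's pivot line, 95 mm up, at own x = 0 of the caddy; pivot line along the caddy's own y
- lid_tab (a point): middle of the front edge of the finger tab, on its underside. The tab is 64 mm wide, 5 mm thick, level when shut, and stands out 29 mm in front of the caddy's front wall, 118 mm above the worktop; nothing is below it. It swings on a 171 mm radius about lid_hinge, and stands 289 mm above the worktop when the lid is upright
- lid_hinge (a point): middle of the lid's hinge line, 118 mm up at the caddy's back, own x = 72 mm; hinge line along the caddy's own y
- bowl: cream bowl, 150 mm across, 61 mm high, behind the caddy on the robot's far side; leave alone. Origin: centre of its underside
- timer: dark grey round kitchen timer, 60 mm across, 25 mm high, near the front edge; leave alone. Origin: centre of its underside
- spice_tin: white round flat tin, 62 mm across, 25 mm high, near the front edge; leave alone. Origin: centre of its underside
- small_tin: small black tin, 50 x 54 x 21 mm, near the front edge; leave alone. Origin: centre of its underside
- teaspoon: teaspoon with black handle, 130 x 26 x 11 mm, lying at the front edge; leave alone. Origin: centre of its underside
- cake_fork: cake fork with black handle, 145 x 20 x 11 mm, lying at the front edge in front of the sink; leave alone. Origin: centre of its underside

How it is judged:
On the way, in this order (a step that is already met when the one before it is completed fails the run):
1. the handle lies fully back behind the caddy while the lid is still shut (value of joint caddy_handle above 1.9 rad and value of joint caddy_lid below 0.1 rad), for 0.2 s.
2. the lid has been flipped over and leans back on its stop (value of joint caddy_lid above 1.8 rad), for 0.2 s.
At the end, for the whole second after the job is handed in: The lid leans back open by itself (lid joint above 1.8 rad), the handle lies back (above 1.9 rad), the caddy stands level (tilt under 0.05 rad), at rest, within 40 mm of where it stood (value of joint caddy_lid above 1.8 rad and value of joint caddy_handle above 1.9 rad and angle between caddy's own z axis and vertical below 0.05 rad and distance of caddy from where it was at the start of the episode below 0.04 m and linear speed of caddy below 0.02 m/s); the robot touches nothing.
It fails at once if the caddy is lifted (12 mm or more) or tipped (0.2 rad or more) (height (world z) of caddy above 0.012 m or angle between caddy's own z axis and vertical above 0.2 rad).
It fails at once if the caddy is shoved 60 mm or more (distance of caddy from where it was at the start of the episode above 0.06 m).
It fails at once if something around the caddy is moved by 30 mm or more (distance of any of bowl, timer, spice_tin, small_tin, teaspoon, cake_fork from where it was at the start of the episode above 0.03 m).
It fails at once if the arm or the gripper's body, not the fingers, pushes the caddy, its lid or its handle with over 10 N (contact force between the arm and caddy above 10 N).
It also fails if it takes over 51 s, if anything falls off the work surface, if the arm or the gripper's body presses on something with over 40 N, if the wrist force passes 120 N, or if a joint passes its speed limit or range.

## Robot

A 7-joint arm with a two-finger parallel gripper is mounted at the origin on a cart in front of the work surface, level with it; the furniture and walls round the work are solid. World frame = base frame: x ahead of the robot, y to its left, z up, the work surface at z = 0. Lengths are in m, angles in rad, forces in N, time in s.
With the tool pointing down it reaches from about 0.425 to 0.875 m from the base axis. Payload 8.4 kg.
Tool frame: the origin (TCP) lies midway between the tips of the shut fingers; the grasp point (between the pads) lies 19 mm behind it; z points along the fingers, y is the line along which they close (so a half turn about z gives the same grasp; the last joint's range is limited). The gripper opens to 85 mm and grips with 20 to 120 N. Pads are 22 mm wide; open, the fingers measure 114 mm over their backs; the gripper's body (76 mm by 85 mm) begins 54 mm behind the grasp point. The pads swing forward as they close: fully open they stand 13 mm farther back than shut.
Start: joints at [1.211, 0.333, 0.04, 1.465, -0.013, 1.343, -0.059], TCP at [0.168, -0.628, 0.231] pointing down, gripper open.
Joint ranges: [-2.58, 2.58], [-0.38, 2.09], [-1.3, 1.39], [0.25, 2.4], [-1.5, 4.64], [0.08, 2.09], [-2.65, 2.65]. Speed limits (rad/s): [2.22, 2.22, 2.79, 2.79, 3.14, 3.14, 3.14].

## Interface

Orientations are given as a unit quaternion [x, y, z, w].
In Python, from station import robot, camera, get_calibration gives the robot as it stands. The module is installed in compiled form; this text tells all that it offers.
- The arm moves only by the tool hand_motion, called after "Request:" by a JSON object that holds its "name" and its "arguments", one argument or row to a line. Schema: {"type":"object","properties":{"moves":{"type":"array","items":{"type":"object","properties":{"finger_gap":{"type":"number"},"sx":{"type":"number"},"sy":{"type":"number"},"sz":{"type":"number"},"rx":{"type":"number"},"ry":{"type":"number"},"rz":{"type":"number"}},"additionalProperties":false,"required":["finger_gap"]},"minItems":1,"maxItems":20},"grip_n":{"type":"number"},"only":{"type":"string"},"quiet":{"type":"boolean"},"lines":{"type":"string"}},"required":["moves"],"additionalProperties":false}. moves is a list of rows, 1 to 20 of them, each an object with the fields finger_gap (the opening from 0.0 (shut) to 1.0 (fully open)), sx, sy, sz (the shift in a scale on which 1.0 is 800 mm), rx, ry, rz (a rotation vector in fractions of the full range, 1 being 2 pi rad); a field left out counts as zero (the opening has to be given); each row is the pose to reach, as a shift and turn from the pose commanded when the call began, along the tool's axes at that moment; what a row does not reach only later rows make up. A row lasts 1/10 s, in which the tool goes at most 0.05 m and 0.15 rad, less where a joint would pass 70% of its speed; a pose out of reach is approached as far as the arm can. The fingers move at their own pace and stop on an object; grip_n is the grip in N (left out, the last holds). Time passes only in rows, so rows that do not move let the fingers close. The tool returns the time, the measured TCP pose, the force, the opening and the grip force at its end. only (a regular expression) keeps the lines of the reply that match it, lines (a string "A,B") keeps lines A to B, and quiet returns only ok. A shift or turn number past 1, either way, is cut back to 1. Input that does not fit is refused with a message, and nothing moves.
- robot.get_state(): the state, without advancing time (a new reading comes with each control period).
- camera(name): name is "side" or "top" or "wrist"; returns (picture, depth): 420x560x3 uint8, red, green, blue; 420x560 float32, m along the optical axis (not along the pixel's ray), 0 where there is no reading.
- get_calibration(name): a dict with "fx", "fy", "cx", "cy" (pixels), "world_from_camera" (4x4, takes a point from camera to world coordinates); the wrist camera has in their place "mount" (4x4, takes a point from camera to tool coordinates, whose origin is the TCP and whose axes are the flange's). Camera axes: x right, y up, looking along -z (the intrinsics and any distortion apply to the point x, -y, -z); pixel columns grow to the right and rows downward; lengths in m; the calibration is good to about 2 mm. The wrist camera is an equidistant fisheye: a pixel r from the principal point sees the ray r / f radians off the axis. A picture is of the moment at which its call begins: read the wrist's pose just before it. get_calibration takes no time and is no camera call.
- robot.close_job(): hands the job in; it is judged then, once.
The state is a dict: "clock": time; "joint_pos": joint angles; "joint_velocities": joint speeds; "joint_torque": joint torques, N m; "tool_pos": TCP position; "eef_rot": TCP orientation; "ft_force": force on the tool from outside, world axes, zero at the start; "torque": the same for the moment, N m; "grip_width": opening from 0.0 (shut) to 1.0 (fully open); "finger_force": force on a finger pad.
Only numpy, scipy, OpenCV 4.12 (cv2) and the standard library are available. Lean on these libraries where they do the work, as an engineer would, in place of code of your own. Each camera call takes 0.05 s, during which the arm holds its last target. There are 200 camera calls.

## Working session

There is one attempt and no reset: what is moved stays moved. The work goes in short steps, Python scripts to look and compute and a tool call to move; the robot and the scene stay as the last step left them, time stands still between calls to the robot, and variables do not carry over. Pictures are saved under pics/ and viewed, at most 10 in all, crops included, and the job is handed in when it is done.

```bash
mkdir -p pics; cat > h.py <<'E'
import numpy as np,cv2
from station import robot,camera,get_calibration
from scipy.spatial.transform import Rotation as R
def cloud(n):
    im,d=camera(n);c=get_calibration(n);v,u=np.mgrid[0:420,0:560]
    P=np.stack([(u-c['cx'])/c['fx']*d,-(v-c['cy'])/c['fy']*d,-d],-1)
    M=np.array(c['world_from_camera']);return im,d,P@M[:3,:3].T+M[:3,3]
E
python3 - <<'E'
from h import *
s=robot.get_state();print(s['tool_pos'],s['eef_rot'],s['clock'])
print(R.from_quat(s['eef_rot']).as_matrix().round(3))
for n in('top','side'):
    im,d,P=cloud(n);np.savez('pics/'+n,im=im,d=d,P=P);cv2.imwrite(f'pics/{n}0.png',im[...,::-1])
    print(n,{k:np.round(v,3) for k,v in get_calibration(n).items()})
E
```

```text
[ 0.16744115 -0.62759416  0.23044357] [ 9.91509699e-01  1.30030331e-01 -1.74664979e-04 -7.74098311e-04] 0.0
[[ 0.966  0.258 -0.001]
 [ 0.258 -0.966  0.001]
 [-0.    -0.002 -1.   ]]
top {'fx': np.float64(389.402), 'fy': np.float64(389.402), 'cx': np.float64(277.286), 'cy': np.float64(218.368), 'world_from_camera': array([[-0.029,  0.995, -0.099,  0.46 ],
       [-1.   , -0.029, -0.   ,  0.022],
       [-0.003,  0.099,  0.995,  1.255],
       [ 0.   ,  0.   ,  0.   ,  1.   ]])}
side {'fx': np.float64(432.899), 'fy': np.float64(432.899), 'cx': np.float64(271.62), 'cy': np.float64(214.383), 'world_from_camera': array([[-0.998, -0.028,  0.057,  0.628],
       [ 0.064, -0.358,  0.932,  1.331],
       [-0.006,  0.933,  0.359,  0.663],
       [ 0.   ,  0.   ,  0.   ,  1.   ]])}
```

View pics/top0.png

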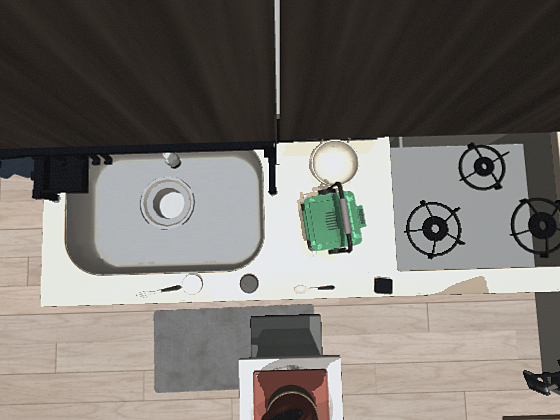

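View pics/side0.png

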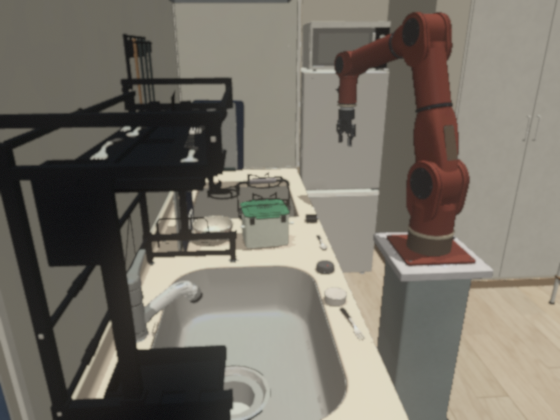

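The top view shows the caddy around pixels (300–367, 183–254), with the tab near (361,216) on the right and the grey grip bar from about (344,195) to (347,240). The bowl is just beyond it at (334,162), and the side view shows the caddy from its hinge side at (265,222).

```bash
python3 - <<'E'
from h import *
z=np.load('pics/top.npz');im,P=z['im'].astype(int),z['P']
win=np.zeros(im.shape[:2],bool);win[150:275,285:385]=1
g=win&(im[...,1]>im[...,0]+30)&(im[...,1]>im[...,2]+10)&(P[...,2]>.09)
q=P[g];print(len(q),q.min(0),q.max(0),np.median(q[:,2]))
r=cv2.minAreaRect((q[:,:2]*1000).astype(np.float32));print(r,cv2.boxPoints(r).round())
h=win&(P[...,2]>.15);q=P[h];print(len(q),q.min(0).round(3),q.max(0).round(3))
hi=q[q[:,2]>q[:,2].max()-.02];print('grip',hi.mean(0),cv2.minAreaRect((hi[:,:2]*1000).astype(np.float32)))
# cabinet/shelf heights
for v,u in[(120,330),(60,330),(142,330),(165,272),(185,272),(160,240),(160,335),(140,360)]:print(v,u,P[v,u].round(3))
b=(P[...,2]>.03)&(P[...,2]<.075);b[:, :300]=0;b[:,380:]=0;b[190:]=0;b[:130]=0
q=P[b];print('bowl',q.min(0),q.max(0))
c=cv2.resize(z['im'][170:265,280:390],None,fx=7,fy=6,interpolation=cv2.INTER_CUBIC);cv2.imwrite('pics/crop.png',c[...,::-1])
E
```

```text
2341 [ 0.46028905 -0.23288328  0.11576609] [0.64843978 0.02234635 1.25533845] 0.1269791576868553
((557.6324462890625, -98.48091125488281), (160.13748168945312, 265.8117370605469), 7.7895941734313965) [[ 460.   22.]
 [ 496. -241.]
 [ 655. -219.]
 [ 619.   44.]]
506 [ 0.46  -0.174  0.152] [0.661 0.022 1.255]
grip [0.46028905 0.02234635 1.25533845] ((460.2890625, 22.346355438232422), (0.0, 0.0), 0.0)
120 330 [ 0.588 -0.03   0.899]
60 330 [ 0.588 -0.015  1.012]
142 330 [ 0.818 -0.151  0.052]
165 272 [0.737 0.034 0.103]
185 272 [0.676 0.036 0.108]
160 240 [ 0.824  0.155 -0.164]
160 335 [ 0.771 -0.171  0.009]
140 360 [ 0.839 -0.258 -0.003]
bowl [ 0.67757904 -0.23875296  0.03000726] [ 0.83224268 -0.09001864  0.06581556]
```

View pics/crop.png

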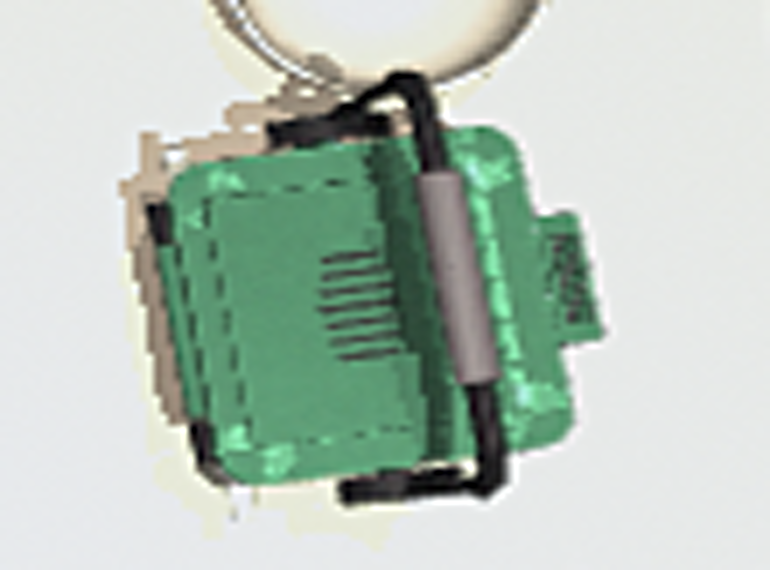

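The crop shows the tab's front edge running from crop (578,212) to (602,340) and the grip bar's ends at (440,172) and (480,382). The hinge knuckles are at (158,222) and (203,440).

```bash
python3 - <<'E'
from h import *
c=get_calibration('top');M=np.array(c['world_from_camera'])
def ray(cu,cv,z):
    u,v=280+cu/7-.5,170+cv/6-.5
    d=M[:3,:3]@[(u-c['cx'])/c['fx'],-(v-c['cy'])/c['fy'],-1];o=M[:3,3];return o+d*(z-o[2])/d[2]
t1,t2=ray(578,212,.123),ray(602,340,.123);print('tab',t1,t2,(t1+t2)/2)
Z=np.load('pics/top.npz');P=Z['P'];im=Z['im'].astype(int);d=Z['d']
for cu,cv in[(440,190),(460,277),(478,370),(570,280),(300,400)]:print(P[int(170+cv/6),int(280+cu/7)].round(3))
g1,g2=ray(440,172,.215),ray(480,382,.215);print('grip',g1,g2)
print('knuckle',ray(158,222,.12),ray(203,440,.12))
ok=(d>.5)&(P[...,2]<.14)&(P[...,2]>.108)&(im[...,1]>im[...,0]+30);ok[:150]=0;ok[275:]=0;ok[:,:285]=0;ok[:,385:]=0
q=P[ok];print(len(q),np.median(q[:,2]));r=cv2.minAreaRect((q[:,:2]*1000).astype(np.float32));print(r,cv2.boxPoints(r).round())
s=np.load('pics/side.npz');P=s['P'];im=s['im'].astype(int);d=s['d']
ok=(d>.3)&(P[...,2]<.14)&(P[...,2]>.11)&(im[...,1]>im[...,0]+25)&(abs(P[...,0]-.57)<.15)&(abs(P[...,1]+.15)<.2)
q=P[ok];print('side',len(q),np.median(q[:,2]));r=cv2.minAreaRect((q[:,:2]*1000).astype(np.float32));print(r)
ok=(d>.3)&(P[...,2]>.16)&(abs(P[...,0]-.57)<.13)&(abs(P[...,1]+.15)<.13);q=P[ok];print('side grip',len(q),q.min(0),q.max(0),q.mean(0))
E
```

```text
tab [ 0.6060348  -0.22662106  0.123     ] [ 0.54310861 -0.23343486  0.123     ] [ 0.5745717  -0.23002796  0.123     ]
[ 0.605 -0.151  0.226]
[ 0.564 -0.157  0.23 ]
[ 0.524 -0.163  0.229]
[ 0.573 -0.222  0.123]
[ 0.518 -0.105  0.124]
grip [ 0.61386849 -0.15419343  0.215     ] [ 0.51898955 -0.16515479  0.215     ]
knuckle [ 0.60665669 -0.05093001  0.12      ] [ 0.49955272 -0.06587786  0.12      ]
2317 0.12689020415570318
((563.542236328125, -142.65570068359375), (160.1567840576172, 176.7163543701172), 7.245494365692139) [[ 473.  -65.]
 [ 495. -240.]
 [ 654. -220.]
 [ 632.  -45.]]
side 684 0.12767753429464673
((565.7595825195312, -136.68701171875), (160.68153381347656, 175.53475952148438), 6.625114917755127)
side grip 279 [ 0.47181211 -0.16854789  0.16091471] [ 0.66686569 -0.12587504  0.22896527] [ 0.57027676 -0.15092032  0.2137608 ]
```

Careful with the scale: shifts go in shares of 800 mm and turns go in shares of 2 pi rad. That gives: 0.5 m / 0.8 = 0.625, -0.295 m / 0.8 = -0.3688, 0.138 rad / 6.2832 = 0.022.

```bash
cat >> h.py <<'E'
ox=np.array([-.123,.992,0]);C=np.array([.5624,-.132,0])
def pose(x,z,tilt,lat=0):  # own x, height, tilt from down toward own +x
    a=np.array([.992,.123,0]);R0=np.stack([a,np.cross([0,0,-1],a),[0,0,-1.]],1)
    return C+ox*x+a*lat+[0,0,z],R.from_rotvec(a*tilt)*R.from_matrix(R0)
def rel(*k):
    s=robot.get_state();p,r=pose(*k);r0=R.from_quat(s['eef_rot'])
    print(k,'d',r0.inv().apply(p-s['tool_pos']).round(3),'r',(r0.inv()*r).as_rotvec().round(3))
E
python3 -c "
from h import *
rel(-.085,.28,0);rel(-.085,.19,0);print(robot.get_state()['clock'])"
```

```text
(-0.085, 0.28, 0) d [ 0.498 -0.293 -0.049] r [-0.001  0.     0.137]
(-0.085, 0.19, 0) d [ 0.498 -0.293  0.041] r [-0.001  0.     0.137]
0.1
```

Request:
{"name": "hand_motion", "arguments": {
  "moves": [
    {"finger_gap":0,"sz":-0.0563},
    {"finger_gap":0,"sx":0.625,"sy":-0.3688,"sz":-0.0563,"rz":0.022},
    {"finger_gap":0,"sx":0.625,"sy":-0.3688,"sz":-0.0563,"rz":0.022},
    {"finger_gap":0,"sx":0.625,"sy":-0.3688,"sz":-0.0563,"rz":0.022},
    {"finger_gap":0,"sx":0.625,"sy":-0.3688,"sz":-0.0563,"rz":0.022},
    {"finger_gap":0,"sx":0.625,"sy":-0.3688,"sz":-0.0563,"rz":0.022},
    {"finger_gap":0,"sx":0.625,"sy":-0.3688,"sz":-0.0563,"rz":0.022},
    {"finger_gap":0,"sx":0.625,"sy":-0.3688,"sz":-0.0563,"rz":0.022},
    {"finger_gap":0,"sx":0.625,"sy":-0.3688,"sz":-0.0563,"rz":0.022},
    {"finger_gap":0,"sx":0.625,"sy":-0.3688,"sz":-0.0563,"rz":0.022},
    {"finger_gap":0,"sx":0.625,"sy":-0.3688,"sz":-0.0563,"rz":0.022},
    {"finger_gap":0,"sx":0.625,"sy":-0.3688,"sz":-0.0563,"rz":0.022},
    {"finger_gap":0,"sx":0.625,"sy":-0.3688,"sz":-0.0563,"rz":0.022},
    {"finger_gap":0,"sx":0.625,"sy":-0.3688,"sz":-0.0563,"rz":0.022},
    {"finger_gap":0,"sx":0.625,"sy":-0.3688,"sz":-0.0563,"rz":0.022}
  ]
}}

```text
clock: 1.6
tool_pos: [0.5746, -0.2137, 0.2757]
eef_rot: [0.998, 0.062, -0.001, -0.0]
ft_force: [-0.5, -0.7, 0.2]
grip_width: 0.0
finger_force: 0.0
```

```bash
python3 -c "
from h import *
rel(-.08,.19,0);rel(.085,.165,0);print(robot.get_state()['joint_pos'])
i,_=camera('top');cv2.imwrite('pics/t1.png',i[...,::-1])"
```

```text
(-0.08, 0.19, 0) d [-0.002 -0.003  0.086] r [-0.     0.001  0.001]
(0.085, 0.165, 0) d [-0.002 -0.167  0.111] r [-0.     0.001  0.001]
[ 0.53921919  0.26017885 -0.31493698  1.47776793  0.08071494  1.41762013
 -1.22483478]
```

View pics/t1.png

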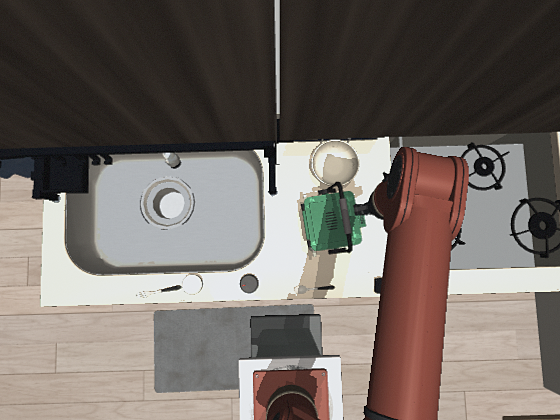

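The gripper, shut, hangs just in front (right) of the handle, at about (362,210). The caddy and handle have not moved.

Converted, -0.16 m / 0.8 = -0.2, -0.15 m / 0.8 = -0.1875.

Request:
{"name": "hand_motion", "arguments": {
  "moves": [
    {"finger_gap":0,"sz":0.0563},
    {"finger_gap":0,"sz":0.1063},
    {"finger_gap":0,"sy":-0.025,"sz":0.1075},
    {"finger_gap":0,"sy":-0.0438,"sz":0.1075},
    {"finger_gap":0,"sy":-0.0625,"sz":0.1075},
    {"finger_gap":0,"sy":-0.0813,"sz":0.1075},
    {"finger_gap":0,"sy":-0.1,"sz":0.1075},
    {"finger_gap":0,"sy":-0.1188,"sz":0.1075},
    {"finger_gap":0,"sy":-0.1375,"sz":0.1125},
    {"finger_gap":0,"sy":-0.1563,"sz":0.1188},
    {"finger_gap":0,"sy":-0.175,"sz":0.1313},
    {"finger_gap":0,"sy":-0.1875,"sz":0.1375},
    {"finger_gap":0,"sy":-0.2,"sz":0.14}
  ]
}}

```text
clock: 2.95
tool_pos: [0.5544, -0.0544, 0.1631]
eef_rot: [0.998, 0.061, -0.001, -0.0]
ft_force: [-0.4, 0.1, 0.3]
grip_width: -0.001
finger_force: 0.0
```

Request:
{"name": "hand_motion", "arguments": {
  "moves": [
    {"finger_gap":0},
    {"finger_gap":0,"sy":0.025,"sz":-0.075},
    {"finger_gap":0,"sy":0.0875,"sz":-0.125},
    {"finger_gap":0,"sy":0.15,"sz":-0.125},
    {"finger_gap":0,"sy":0.2125,"sz":-0.125},
    {"finger_gap":0,"sy":0.25,"sz":-0.125},
    {"finger_gap":0,"sy":0.275,"sz":-0.125}
  ]
}}

```text
clock: 3.65
tool_pos: [0.5807, -0.2809, 0.2643]
eef_rot: [0.998, 0.058, -0.0, 0.001]
ft_force: [-0.6, -0.1, -0.7]
grip_width: 0.002
finger_force: 0.0
```

```bash
python3 - <<'E'
from h import *
rel(-.17,.1,0.9)
im,d,P=cloud('top');cv2.imwrite('pics/t2.png',cv2.resize(im[130:280,250:450],None,fx=4,fy=4)[...,::-1])
ok=(d>.5)&(P[...,2]<.135)&(P[...,2]>.11)&(im[...,1].astype(int)>im[...,0].astype(int)+30);ok[:150]=0;ok[275:]=0;ok[:,:285]=0;ok[:,385:]=0
q=P[ok];print(len(q),np.median(q[:,2]));r=cv2.minAreaRect((q[:,:2]*1000).astype(np.float32));print(r)
E
```

```text
(-0.17, 0.1, 0.9) d [0.    0.019 0.164] r [ 0.902 -0.003 -0.008]
2575 0.12739208403561486
((563.2236938476562, -140.9669647216797), (177.73448181152344, 172.79437255859375), 7.687863826751709)
```

View pics/t2.png

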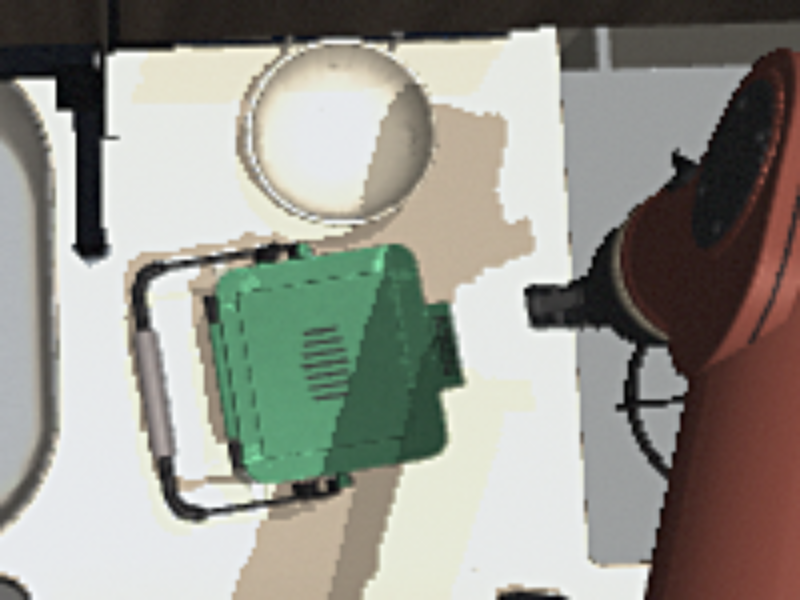

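The handle now lies behind (left of) the caddy with its grip at crop (155,395). The lid is still shut, and the tab edge is at crop (450,304)–(463,384), the same place as before, so the caddy did not move. Next I tilt the tool in front of the tab.

Converted, 0.09 m / 0.8 = 0.1125, 0.03 m / 0.8 = 0.0375, 0.15 rad / 6.2832 = 0.0239.

Request:
{"name": "hand_motion", "arguments": {
  "moves": [
    {"finger_gap":0,"sy":0.025,"sz":0.0375,"rx":0.0239},
    {"finger_gap":0,"sy":0.025,"sz":0.075,"rx":0.0477},
    {"finger_gap":0,"sy":0.025,"sz":0.1125,"rx":0.0716},
    {"finger_gap":0,"sy":0.025,"sz":0.1125,"rx":0.0955},
    {"finger_gap":0,"sy":0.025,"sz":0.1125,"rx":0.1194},
    {"finger_gap":0,"sy":0.025,"sz":0.1125,"rx":0.1432},
    {"finger_gap":0,"sy":0.025,"sz":0.1125,"rx":0.1671},
    {"finger_gap":0,"sy":0.025,"sz":0.1125,"rx":0.1751},
    {"finger_gap":0,"sy":0.025,"sz":0.1125,"rx":0.1751}
  ]
}}

```text
clock: 4.6
tool_pos: [0.5834, -0.2942, 0.1705]
eef_rot: [0.85, 0.05, -0.033, -0.524]
ft_force: [-0.2, 0.3, 0.1]
grip_width: 0.0
finger_force: 0.0
```

```bash
python3 - <<'E'
from h import *
print(robot.get_state()['joint_pos'].round(2))
im,d,P=cloud('top')
q=P[185:260,278:298][(d[185:260,278:298]>.5)&(P[185:260,278:298,2]>.06)];print('bar',len(q),q.mean(0),q[:,2].min(),q[:,2].max())
for k in[(-.125,.09,1.1),(-.08,.09,1.1),(-.08,.16,1.1)]:rel(*k)
E
```

```text
[ 0.89  1.02 -0.36  0.92 -0.51  1.99 -0.91]
bar 362 [ 0.55272057 -0.01084544  0.09779163] 0.08881801160030411 0.10540857900904865
(-0.125, 0.09, 1.1) d [-0.002  0.056  0.071] r [-0.002 -0.001 -0.002]
(-0.08, 0.09, 1.1) d [-0.002  0.036  0.112] r [-0.002 -0.001 -0.002]
(-0.08, 0.16, 1.1) d [-0.002 -0.026  0.08 ] r [-0.002 -0.001 -0.002]
```

Converted, 0.07 m / 0.8 = 0.0875, 0.066 m / 0.8 = 0.0825.

```bash
python3 -c "
from h import *
for k in [(-.13,.08,1.1),(-.087,.08,1.1)]:rel(*k)"
```

```text
(-0.13, 0.08, 1.1) d [-0.002  0.068  0.072] r [-0.002 -0.001 -0.002]
(-0.087, 0.08, 1.1) d [-0.002  0.048  0.11 ] r [-0.002 -0.001 -0.002]
```

Request:
{"name": "hand_motion", "arguments": {
  "moves": [
    {"finger_gap":0,"sy":0.05,"sz":0.05},
    {"finger_gap":0,"sy":0.0825,"sz":0.0875},
    {"finger_gap":0,"sy":0.0825,"sz":0.0875}
  ]
}}

```text
clock: 4.95
tool_pos: [0.5789, -0.2575, 0.0803]
eef_rot: [0.85, 0.053, -0.035, -0.523]
ft_force: [-0.1, 0.8, -0.4]
grip_width: 0.0
finger_force: 0.0
```

Request:
{"name": "hand_motion", "arguments": {
  "moves": [
    {"finger_gap":0,"sy":-0.0125,"sz":0.025},
    {"finger_gap":0,"sy":-0.025,"sz":0.05},
    {"finger_gap":0,"sy":-0.025,"sz":0.05}
  ]
}}

```text
clock: 5.25
tool_pos: [0.5763, -0.2146, 0.0877]
eef_rot: [0.851, 0.055, -0.031, -0.521]
ft_force: [0.2, -0.8, 1.1]
grip_width: -0.003
finger_force: 0.0
```

```bash
python3 - <<'E'
from h import *
s=robot.get_state();p=s['tool_pos']-C;print('own x',p@ox,'lat',p@[.992,.123,0],'z',p[2])
for k in[(-.088,.105,1.1),(-.085,.14,1.1),(-.071,.179,1.1),(-.05,.21,1.0),(-.019,.237,.9),(.022,.256,.8),(.06,.262,.7),(.09,.261,.7)]:rel(*k)
E
```

```text
own x -0.08361200729930235 lat 0.0036722751215931635 z 0.08767359642676871
(-0.088, 0.105, 1.1) d [-0.004 -0.013 -0.012] r [0.001 0.001 0.005]
(-0.085, 0.14, 1.1) d [-0.003 -0.046 -0.025] r [0.001 0.001 0.005]
(-0.071, 0.179, 1.1) d [-0.003 -0.087 -0.03 ] r [0.001 0.001 0.005]
(-0.05, 0.21, 1.0) d [-0.003 -0.124 -0.026] r [-0.098  0.001  0.005]
(-0.019, 0.237, 0.9) d [-0.003 -0.162 -0.01 ] r [-0.198  0.     0.005]
(0.022, 0.256, 0.8) d [-0.003 -0.198  0.017] r [-0.298  0.     0.005]
(0.06, 0.262, 0.7) d [-0.003 -0.221  0.049] r [-0.398 -0.     0.005]
(0.09, 0.261, 0.7) d [-0.002 -0.233  0.076] r [-0.398 -0.     0.005]
```

Fingertip is under the tab; now the arc, the first half.

Converted, -0.162 m / 0.8 = -0.2025, -0.143 m / 0.8 = -0.1788, -0.2 rad / 6.2832 = -0.0318.

Request:
{"name": "hand_motion", "arguments": {
  "moves": [
    {"finger_gap":0,"sy":-0.015,"sz":-0.0125},
    {"finger_gap":0,"sy":-0.0375,"sz":-0.0225},
    {"finger_gap":0,"sy":-0.0575,"sz":-0.0313},
    {"finger_gap":0,"sy":-0.0825,"sz":-0.035},
    {"finger_gap":0,"sy":-0.1088,"sz":-0.0375},
    {"finger_gap":0,"sy":-0.1313,"sz":-0.035,"rx":-0.008},
    {"finger_gap":0,"sy":-0.155,"sz":-0.0325,"rx":-0.0159},
    {"finger_gap":0,"sy":-0.1788,"sz":-0.0225,"rx":-0.0239},
    {"finger_gap":0,"sy":-0.2025,"sz":-0.0125,"rx":-0.0318},
    {"finger_gap":0,"sy":-0.2025,"sz":-0.0125,"rx":-0.0318}
  ]
}}

```text
clock: 6.25
tool_pos: [0.5682, -0.1492, 0.2381]
eef_rot: [0.899, 0.059, -0.025, -0.432]
ft_force: [0.8, 0.4, 0.4]
grip_width: 0.001
finger_force: 0.2
```

```bash
python3 - <<'E'
from h import *
s=robot.get_state();p=s['tool_pos']-C;print('own x',p@ox,'z',p[2],s['joint_pos'].round(2))
for k in[(.002,.248,.85),(.022,.256,.8),(.06,.262,.7),(.09,.261,.7),(.105,.258,.7)]:rel(*k)
i,_=camera('side');cv2.imwrite('pics/s3.png',cv2.resize(i[150:270,200:360],None,fx=4,fy=4)[...,::-1])
E
```

```text
own x -0.01778244833116763 z 0.23810803693075064 [ 0.83  0.63 -0.41  1.33 -0.5   1.73 -0.96]
(0.002, 0.248, 0.85) d [-0.004 -0.02   0.009] r [-0.046 -0.001  0.008]
(0.022, 0.256, 0.8) d [-0.003 -0.039  0.02 ] r [-0.096 -0.001  0.008]
(0.06, 0.262, 0.7) d [-0.003 -0.067  0.046] r [-0.196 -0.002  0.008]
(0.09, 0.261, 0.7) d [-0.003 -0.085  0.07 ] r [-0.196 -0.002  0.008]
(0.105, 0.258, 0.7) d [-0.003 -0.092  0.083] r [-0.196 -0.002  0.008]
```

View pics/s3.png

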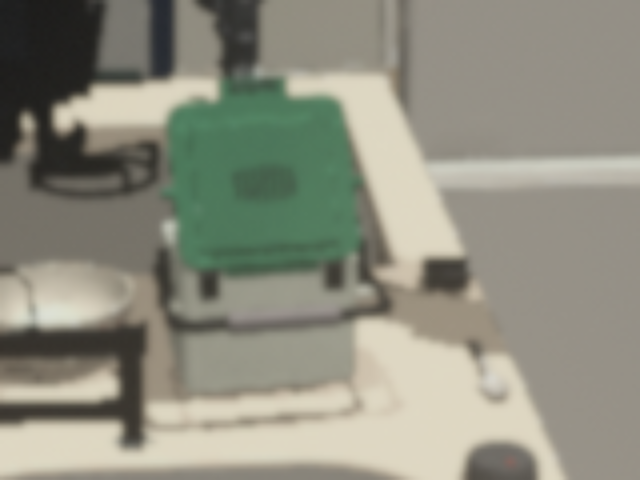

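The lid is well up, its tab at crop (253,88) held by the finger. The handle is down at (280,315). I push on past vertical, then back off.

Converted, -0.092 m / 0.8 = -0.115, -0.085 m / 0.8 = -0.1063, -0.196 rad / 6.2832 = -0.0312.

Request:
{"name": "hand_motion", "arguments": {
  "moves": [
    {"finger_gap":0,"sy":-0.025,"sz":0.0113,"rx":-0.0073},
    {"finger_gap":0,"sy":-0.0488,"sz":0.025,"rx":-0.0153},
    {"finger_gap":0,"sy":-0.0663,"sz":0.0413,"rx":-0.0239},
    {"finger_gap":0,"sy":-0.0838,"sz":0.0575,"rx":-0.0312},
    {"finger_gap":0,"sy":-0.095,"sz":0.0725,"rx":-0.0312},
    {"finger_gap":0,"sy":-0.1063,"sz":0.0875,"rx":-0.0312},
    {"finger_gap":0,"sy":-0.115,"sz":0.1038,"rx":-0.0312},
    {"finger_gap":0,"sy":-0.115,"sz":0.1038,"rx":-0.0312}
  ]
}}

```text
clock: 7.1
tool_pos: [0.5514, -0.0298, 0.252]
eef_rot: [0.936, 0.058, -0.022, -0.345]
ft_force: [-0.0, 0.1, 0.2]
grip_width: -0.001
finger_force: 0.0
```

Request:
{"name": "hand_motion", "arguments": {
  "moves": [
    {"finger_gap":0,"sz":-0.05},
    {"finger_gap":0,"sz":-0.1125},
    {"finger_gap":0,"sz":-0.175},
    {"finger_gap":0,"sz":-0.225},
    {"finger_gap":0,"sz":-0.25},
    {"finger_gap":0,"sz":-0.25},
    {"finger_gap":0,"sz":-0.25},
    {"finger_gap":0,"sz":-0.25}
  ]
}}

```text
clock: 7.9
tool_pos: [0.5677, -0.1592, 0.4039]
eef_rot: [0.937, 0.058, -0.022, -0.345]
ft_force: [-0.2, 0.6, 0.2]
grip_width: -0.001
finger_force: 0.0
```

```bash
python3 - <<'E'
from h import *
i,_=camera('side');j,_=camera('top')
a=cv2.resize(i[150:270,200:330],(400,370));b=cv2.resize(j[130:280,250:410],(400,370));cv2.imwrite('pics/s4.png',np.hstack([a,b])[...,::-1])
E
```

```text
(no output)
```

View pics/s4.png

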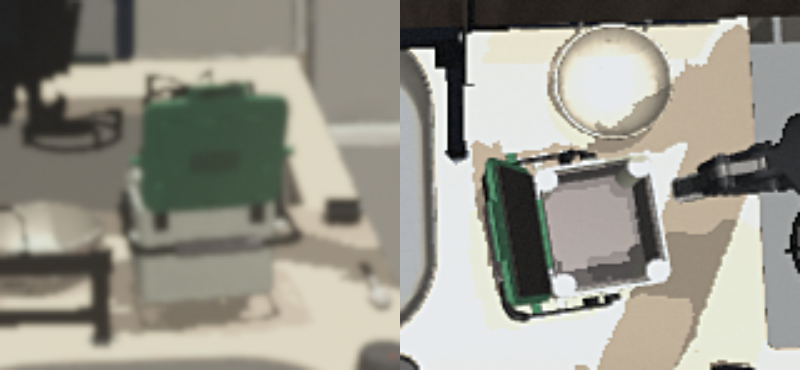

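The lid leans back open at the left of the caddy (right half, about (517,232)), the handle is down behind it, and the gripper is clear.

```bash
python3 -c "
from station import robot
print(robot.close_job())"
```

```text
the job is handed in; nothing more can be done
None
```

The caddy is open and the job is handed in at about 8 s of the 51 s: the handle lies back, the lid leans open by itself, the caddy looks unmoved and the gripper is clear; no verdict was returned.

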